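# Make up an iron kit and a hybrid kit

### The arm

A 7-joint arm with a two-finger parallel gripper is mounted at the origin on the work surface; the furniture and walls round the work are solid. World frame = base frame: x ahead of the robot, y to its left, z up, the work surface at z = 0. Lengths are in m, angles in degrees, forces in N, time in s.
With the tool pointing down it reaches from about 0.425 to 0.875 m from the base axis. Payload 4.7 kg.
Tool frame: the origin (TCP) lies between the finger pads; the fingertips stand 8 mm ahead of it and the grasp point (between the pads) lies 11 mm behind it; z points along the fingers, y is the line along which they close (so a half turn about z gives the same grasp; the last joint's range is limited). The gripper opens to 87 mm and grips with 3 to 60 N. Pads are 19 mm wide; open, the fingers measure 117 mm over their backs; the gripper's body (75 mm by 190 mm) begins 51 mm behind the grasp point.
Start: joints at [-66.4, 18.392, -4.016, 83.108, 1.295, 78.541, -3.26], TCP at [0.252, 0.599, 0.231] pointing down, gripper open.
Joint ranges: [-163.93, 163.93], [-17.29, 119.83], [-79.2, 71.16], [3.27, 140.29], [-89.18, 269.18], [5.43, 117.66], [-154.24, 154.24]. Speed limits (degrees/s): [147.25, 147.25, 180, 180, 180, 180, 180].

### API

Orientations are given as [roll, pitch, yaw] about the fixed x, y, z axes, in that order (R = Rz(yaw) Ry(pitch) Rx(roll)).
In Python, from cell import env, viewer gives the robot as it stands. The module is installed in compiled form; this text tells all that it offers.
- The arm moves only by the tool arm_command, never from a script. Its argument "series" is a list of rows, each a list of 2 entries, a list of its own where there are three numbers: the shift along the tool's x, y, z in mm, then the turn about the tool's z in rad. A call has exactly 5 rows; each row is the pose to reach, as a shift and turn from the pose commanded when the call began, along the tool's axes at that moment; what a row does not reach only later rows make up. A row lasts 1/10 s, in which the tool goes at most 50 mm and 8.59 degrees, less where a joint would pass 70% of its speed; a pose out of reach is approached as far as the arm can. A call with a gripper value outside its range is refused whole. "grip" is the gripper command: -1 is fully open, 1 is shut, values between are in proportion, set as the call begins (left out, the last holds). The fingers move at their own pace and stop on an object; "grip_force" is the grip in N (left out, the last holds). Time passes only in rows, so rows that repeat a pose let the fingers close, or fill a call up. It gives the time, the measured TCP pose, the force, the opening and the grip force at its end, in the units of the state.
- env.get_obs(): the state, without advancing time (a new reading comes with each control period).
- viewer.read_camera(name): name is "scene" or "side" or "wrist"; returns (picture, depth): 420x560x3 uint8, blue, green, red; 420x560 float32, m along the optical axis (not along the pixel's ray), 0 where there is no reading.
- viewer.calibration(name): a dict with "K" (3x3 intrinsics, pixels), "T" (4x4, takes a point from camera to world coordinates); the wrist camera has in their place "hand_eye" (4x4, takes a point from camera to tool coordinates, whose origin is the TCP and whose axes are the flange's). Camera axes: x right, y up, looking along -z (the intrinsics and any distortion apply to the point x, -y, -z); pixel columns grow to the right and rows downward; lengths in m; the calibration is good to about 2 mm. A picture is of the moment at which its call begins: read the wrist's pose just before it. calibration takes no time and is no camera call.
- env.sign_off(): hands the job in; it is judged then, once.
The state is a dict: "time_s": time; "qpos": joint angles; "joint_velocities": joint speeds; "effort": joint torques, N m; "tool_pos": TCP position; "tool_rot": TCP orientation; "force": force on the tool from outside, world axes, zero at the start; "wrist_torque": the same for the moment, N m; "grip_width": finger opening in m; "grasp_force": force on a finger pad.
Only numpy, scipy, OpenCV 4.12 (cv2) and the standard library are available. Lean on these libraries where they do the work, as an engineer would, in place of code of your own. Each camera call takes 0.05 s, during which the arm holds its last target. There are 200 camera calls.

### The job

Make up two club-head kits in the two wooden trays. Iron kit, in the tray with the round collar: stand the iron head on its sole lengthwise in the oblong bay, stand the tapered sleeve mouth up inside the collar, and then seat the taper plug upright and fully home in the sleeve. Hybrid kit, in the tray with the two notched rests: set the hybrid head lengthwise in the oblong bay, leaning on its face as it does now, and lay the marker in the notches of both rests.

Things in the scene. Friction and masses are not known exactly. Their poses are not given: they have to be found in the camera images.
- iron_head_mid (a point): Loose iron club head, pale metal in a clear bag, standing on its sole: 43 mm thick (its x), 106 mm long (its y), 76 mm high, 0.26 kg. The point is where to grip: mid thickness, 38 mm above its underside, 12 mm from the middle of the length towards -y; z up. Grip it across its thickness (along its x).
- hybrid_head_mid (a point): Loose black rounded hybrid club head leaning on its flat face, a short metal stub at its -x -y end: 62 mm (its x) x 105 mm (its y) x 69 mm high, 0.235 kg. The point is mid body, 34.5 mm above its underside, 9 mm from the centre of these extents towards +x, 4 mm towards +y; z up. Grip the body (33 mm) across its x.
- marker_mid (a point): Loose felt marker lying on the table, white barrel, 14 mm thick, 124 mm long (its y), 18 g. The point is its centre, 7 mm above its underside; z up.
- sleeve_mid (a point): Loose aluminium sleeve, a tapered cup standing mouth up, 48 mm high: 39 mm across at the foot, a cylindrical band 57 mm across over the top 18 mm (grip there); bore 47 mm at the mouth, tapering to 33 mm. The point is on the axis, 24 mm above its underside; z up.
- plug_mid (a point): Loose steel taper plug on its narrow end, 77 mm high: cone 31 to 44 mm across, 38 mm long, a flange 54 mm across, 5 mm thick, then a black upright knob 24 mm across, 34 mm tall (grip). The point is on the axis, 38.5 mm above its underside, knob top 38.5 mm above it; z up. Home, the flange rests on the sleeve's rim (1 mm play at the cone), the point 24.5 mm above the sleeve's point.
- tray_iron: Fixed low pale wood tray, 164 (x) x 144 mm (y), floor 6 mm, rims and rib 14 mm above the table; origin under its centre on the table, z up. The iron kit's tray: its wider half has a black round collar (72 mm inside, 14 mm high) at x, y = (37, 0) mm, the sleeve stands in it on the floor. The narrower half is the oblong bay for the iron head, 68 (x) x 134 mm (y), centre (-43, 0) mm.
- tray_hybrid: Fixed low pale wood tray, 164 (x) x 144 mm (y), floor 6 mm, rims and rib 14 mm above the table; origin under its centre on the table, z up. The hybrid kit's tray: two black notched rests at y = -40, +40 mm (12 mm thick) carry the marker, along y, centre (45.5, 0) mm; notches 30 mm wide, floor 18, tips 27 mm above the table. Other half: bay for the hybrid, 88 (x) x 134 mm (y), centre (-33, 0) mm.
- tray_iron_collar (a point): Centre of the round collar of the iron kit's tray, on its floor, 6 mm above the table: the sleeve's place.
Not all that is in view belongs to the job. What is shaped like the part that bears sleeve_mid but pink is not meant.

How it is judged:
By the outcome, as a careful person would: the job done as asked, in the order asked, and still so for the second after the job is handed in, with the robot touching nothing.
It also fails if it takes over 128 s, if anything falls off the work surface, if the arm or the gripper's body presses on something with over 40 N, if the wrist force passes 120 N, or if a joint passes its speed limit or range.

## Working session

There is one attempt and no reset: what is moved stays moved. The work goes in short steps, Python scripts to look and compute and a tool call to move; the robot and the scene stay as the last step left them, time stands still between calls to the robot, and variables do not carry over. Pictures are saved under pics/ and viewed, at most 14 in all, crops included, and the job is handed in when it is done.

Besides the shell and the picture viewer there is one more tool, called after ">>>" as name(argument=value, ...), one argument or row to a line, values as JSON. arm_command: Moves the arm, as the interface text tells. Its arguments: {"type":"object","properties":{"series":{"type":"array"},"grip":{"type":"number"},"grip_force":{"type":"number"}},"required":["series"]}

```bash
mkdir -p pics; cat > h.py <<'E'
import numpy as np, cv2
from cell import env, viewer
from scipy.spatial.transform import Rotation as R
def snap(name,fn=None):
    o=env.get_obs(); im,d=viewer.read_camera(name); c=viewer.calibration(name)
    if name=="wrist":
        T=np.eye(4);T[:3,:3]=R.from_euler('xyz',o['tool_rot'],degrees=True).as_matrix();T[:3,3]=o['tool_pos'];T=T@np.array(c['hand_eye'])
    else: T=np.array(c['T'])
    K=np.array(c['K']); 
    if fn: cv2.imwrite('pics/'+fn+'.png',im); np.savez('pics/'+fn+'.npz',d=d,K=K,T=T,im=im)
    return im,d,K,T
def cloud(d,K,T):
    v,u=np.mgrid[:d.shape[0],:d.shape[1]]
    p=np.stack([(u-K[0,2])/K[0,0]*d,-(v-K[1,2])/K[1,1]*d,-d],-1)
    P=p@T[:3,:3].T+T[:3,3]; P[d==0]=np.nan; return P
def load(fn):
    z=np.load('pics/'+fn+'.npz'); return z['im'],cloud(z['d'],z['K'],z['T'])
E
python3 - <<'E'
from h import *
o=env.get_obs(); print({k:np.round(v,3) for k,v in o.items()})
for n in ["scene","side","wrist"]:
    im,d,K,T=snap(n,n+"0"); print(n,np.round(K,1).tolist(),np.round(T,3).tolist(),[k for k in viewer.calibration(n)])
E
```

```text
{'time_s': np.float64(0.0), 'qpos': array([-66.4  ,  18.438,  -4.014,  83.175,   1.294,  78.541,  -3.262]), 'joint_velocities': array([-0.052,  0.019,  0.009,  0.139,  0.037,  0.078, -0.004]), 'effort': array([ 0.0000e+00, -4.9130e+01, -4.0400e-01, -3.1253e+01, -6.4000e-02,
        4.4000e-02,  0.0000e+00]), 'tool_pos': array([0.252, 0.599, 0.229]), 'tool_rot': array([-1.79891e+02,  5.00000e-03,  1.57207e+02]), 'force': array([-0.341,  0.018, -0.382]), 'wrist_torque': array([-0.003,  0.006, -0.011]), 'grasp_force': np.float64(0.0), 'grip_width': np.float64(0.087)}
scene [[521.1, 0.0, 279.3], [0.0, 521.1, 201.9], [0.0, 0.0, 1.0]] [[0.602, 0.38, -0.702, -0.517], [-0.798, 0.291, -0.527, -0.781], [0.004, 0.878, 0.478, 0.736], [0.0, 0.0, 0.0, 1.0]] ['K', 'T']
side [[527.9, 0.0, 281.8], [0.0, 527.9, 210.4], [0.0, 0.0, 1.0]] [[0.856, 0.261, -0.447, -0.185], [-0.517, 0.393, -0.76, -1.068], [-0.023, 0.882, 0.471, 0.686], [0.0, 0.0, 0.0, 1.0]] ['K', 'T']
wrist [[311.1, 0.0, 280.5], [0.0, 311.1, 209.7], [0.0, 0.0, 1.0]] [[0.388, -0.88, -0.273, 0.177], [0.922, 0.37, 0.117, 0.631], [-0.002, -0.297, 0.955, 0.384], [0.0, 0.0, 0.0, 1.0]] ['K', 'hand_eye']
```

View pics/scene0.png

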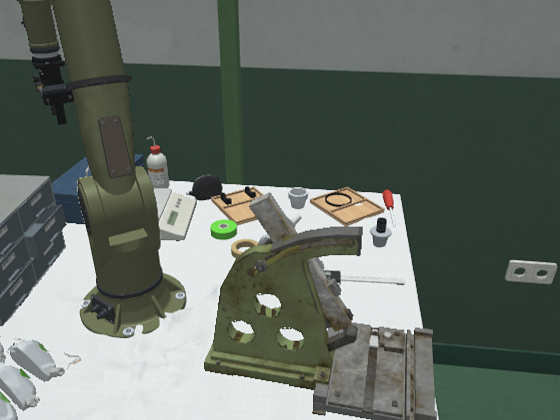

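View pics/side0.png

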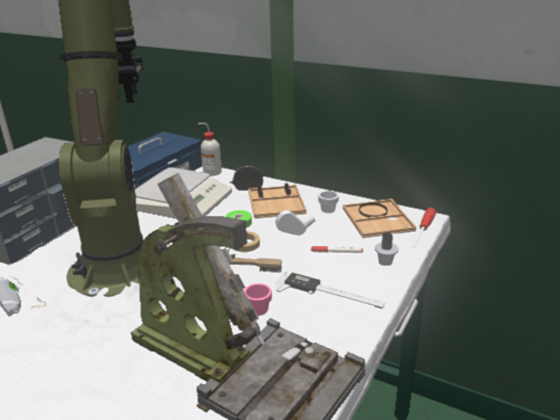

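```bash
python3 - <<'E'
from h import *
im,P=load('side0')
for n,(u,v) in dict(hyb=(248,178),trayh=(276,200),sleeve=(328,196),trayi=(379,216),plug=(387,238),marker=(345,249),iron=(290,220),pink=(258,290),tab=(300,265),flo=(270,203)).items(): print(n,np.round(P[v,u],3))
c=im[150:330,220:460]; cv2.imwrite('pics/c1.png',cv2.resize(c,None,fx=3.3,fy=3.3,interpolation=cv2.INTER_CUBIC))
E
```

```text
hyb [0.451 0.206 0.039]
trayh [0.48  0.095 0.005]
sleeve [ 0.585 -0.01   0.032]
trayi [ 0.65  -0.15   0.013]
plug [ 0.522 -0.322  0.075]
marker [ 0.48  -0.228  0.011]
iron [ 0.41  -0.094  0.049]
pink [ 0.216 -0.28   0.03 ]
tab [ 0.364 -0.211 -0.001]
flo [0.454 0.084 0.007]
```

View pics/c1.png

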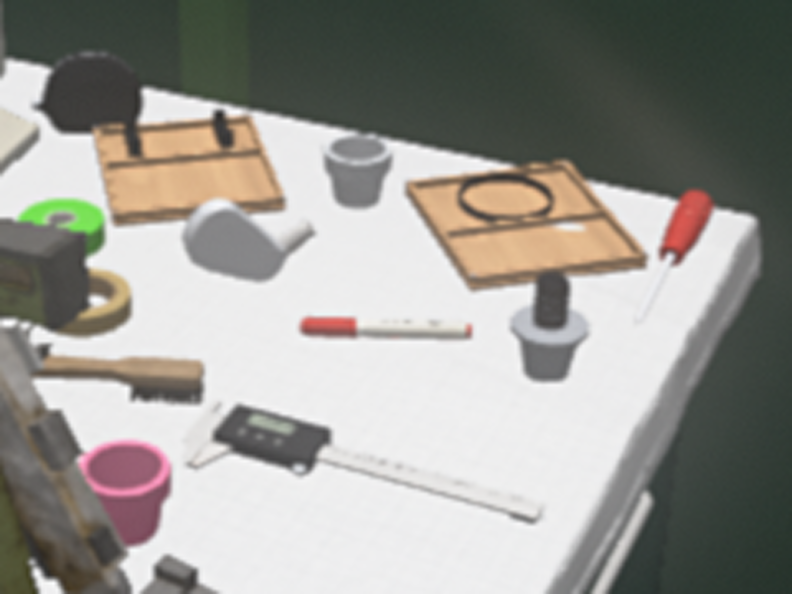

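>>> arm_command(
  series=[
    [[0, 0, -40], 0],
    [[0, 0, -80], 0],
    [[0, 0, -120], 0],
    [[0, 0, -160], 0],
    [[-20, -20, -170], 0],
  ],
)

```text
time_s: 0.65
tool_pos: [0.26, 0.5765, 0.4045]
tool_rot: [179.6, -0.1, 157.5]
force: [-0.6, -0.5, 0.3]
grip_width: 0.0869
grasp_force: 0.0
```

>>> arm_command(
  series=[
    [[-32, -33, 0], 0],
    [[-64, -66, 0], 0],
    [[-96, -99, 0], 0],
    [[-128, -132, 0], 0],
    [[-160, -165, 0], 0],
  ],
)

```text
time_s: 1.15
tool_pos: [0.3465, 0.357, 0.4004]
tool_rot: [180.0, -0.0, 157.2]
force: [1.1, 0.5, 0.3]
grip_width: 0.0866
grasp_force: 0.0
```

>>> arm_command(
  series=[
    [[-32, -33, 0], 0.12],
    [[-64, -66, 0], 0.24],
    [[-96, -99, 0], 0.36],
    [[-128, -132, 0], 0.48],
    [[-160, -165, 0], 0.6],
  ],
)

```text
time_s: 1.65
tool_pos: [0.4299, 0.1429, 0.4005]
tool_rot: [180.0, -0.0, 122.6]
force: [1.4, 0.4, -0.3]
grip_width: 0.087
grasp_force: 0.0
```

>>> arm_command(
  series=[
    [[-40, -9, 0], 0.115],
    [[-80, -18, 0], 0.23],
    [[-120, -27, 0], 0.345],
    [[-160, -36, 0], 0.46],
    [[-200, -45, 0], 0.57],
  ],
)

```text
time_s: 2.15
tool_pos: [0.5004, -0.0493, 0.4005]
tool_rot: [180.0, -0.0, 89.9]
force: [0.0, 0.9, -0.1]
grip_width: 0.087
grasp_force: 0.0
```

>>> arm_command(
  series=[
    [[0, 0, 0], 0],
    [[0, 0, 0], 0],
    [[0, 0, 0], 0],
    [[0, 0, 0], 0],
    [[0, 0, 0], 0],
  ],
)

```text
time_s: 2.65
tool_pos: [0.5002, -0.0463, 0.4006]
tool_rot: [180.0, -0.0, 90.3]
force: [-0.2, 0.3, -0.5]
grip_width: 0.0872
grasp_force: 0.0
```

```bash
python3 - <<'E'
from h import *
im,d,K,T=snap("wrist","w1"); print(np.round(env.get_obs()['tool_pos'],4),env.get_obs()['qpos'])
cv2.imwrite('pics/w1b.png',cv2.resize(im,(800,600),interpolation=cv2.INTER_CUBIC))
E
```

```text
[ 0.5002 -0.0466  0.4006] [-28.76441753  -2.53013508  30.03548221  87.19369059   1.25670235
  94.98876687   1.64891921]
```

View pics/w1b.png

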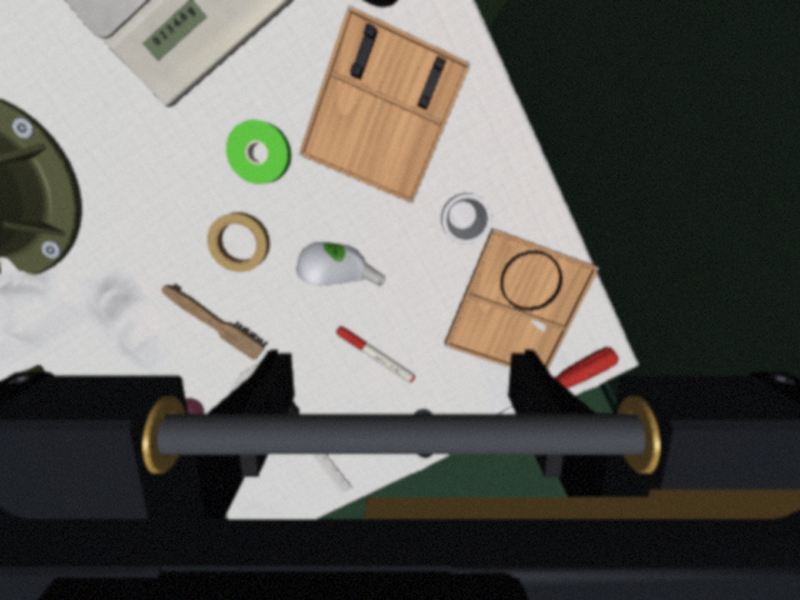

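```bash
cat >> h.py <<'E'
def ray(fn,u,v,z):
    a=np.load('pics/'+fn+'.npz');K,T=a['K'],a['T']
    r=T[:3,:3]@np.array([(u-K[0,2])/K[0,0],-(v-K[1,2])/K[1,1],-1]); c=T[:3,3]; return c+r*(z-c[2])/r[2]
def go(x,y,z,yaw):
    o=env.get_obs(); Rm=R.from_euler('xyz',o['tool_rot'],degrees=True).as_matrix()
    s=Rm.T@(np.array([x,y,z])-o['tool_pos'])*1000
    t=-((yaw-o['tool_rot'][2]+90)%180-90)
    print('shift',np.round(s,1),'turn',round(np.radians(t),3),'yaw now',o['tool_rot'][2],'j7',o['qpos'][6])
E
python3 - <<'E'
from h import *
im,P=load('w1')
f=.7
def q(n,u,v,z): print(n,np.round(ray('w1',u*f,v*f,z)[:2],4), 'depthpt',np.round(P[int(v*f),int(u*f)],3))
for n,u,v,z in [('h1',350,8,.014),('h2',468,65,.014),('h3',411,200,.014),('h4',301,153,.014),('r1',364,52,.022),('r2',431,83,.022),
 ('i1',490,229,.014),('i2',598,268,.014),('i4',445,343,.014),('col',531,281,.02),('slv',466,217,.048),('m_red',340,330,.007),('m_end',411,379,.007),('ironbody',320,262,.05),('hosel',380,277,.04)]: q(n,u,v,z)
# workspace heightmap
Z=P[...,2]; print(np.nanmedian(Z[200:240,200:230]))
E
```

```text
h1 [0.4455 0.1903] depthpt [0.444 0.191 0.013]
h2 [0.5732 0.1366] depthpt [0.572 0.137 0.016]
h3 [ 0.5125 -0.0085] depthpt [ 0.511 -0.008  0.016]
h4 [0.3846 0.0441] depthpt [0.384 0.044 0.015]
r1 [0.4601 0.1471] depthpt [0.459 0.148 0.019]
r2 [0.5326 0.1173] depthpt [0.532 0.118 0.018]
i1 [ 0.6089 -0.0425] depthpt [ 0.612 -0.044  0.001]
i2 [ 0.7468 -0.0904] depthpt [ 0.745 -0.089  0.015]
i4 [ 0.5594 -0.1924] depthpt [ 0.559 -0.194  0.011]
col [ 0.6629 -0.106 ] depthpt [ 0.666 -0.108  0.007]
slv [ 0.5741 -0.0242] depthpt [ 0.58  -0.028  0.006]
m_red [ 0.4209 -0.1776] depthpt [ 0.42  -0.173  0.013]
m_end [ 0.5155 -0.2488] depthpt [ 0.514 -0.244  0.014]
ironbody [ 0.4069 -0.0765] depthpt [ 0.41  -0.072  0.068]
hosel [ 0.4759 -0.0967] depthpt [ 0.476 -0.094  0.043]
0.0011066419028272212
```

>>> arm_command(
  series=[
    [[-20, 6, 36], 0],
    [[-40, 12, 72], 0],
    [[-60, 18, 108], 0],
    [[-80, 24, 144], 0],
    [[-110, 30, 180], 0],
  ],
)

```text
time_s: 3.2
tool_pos: [0.5313, -0.156, 0.2193]
tool_rot: [179.9, -0.1, 90.4]
force: [0.9, 0.8, -0.7]
grip_width: 0.0872
grasp_force: 0.0
```

>>> arm_command(
  series=[
    [[0, 0, 0], 0],
    [[0, 0, 0], 0],
    [[0, 0, 0], 0],
    [[0, 0, 0], 0],
    [[0, 0, 0], 0],
  ],
)

```text
time_s: 3.7
tool_pos: [0.5315, -0.1566, 0.2219]
tool_rot: [179.9, -0.0, 90.3]
force: [0.2, -0.8, 1.0]
grip_width: 0.0871
grasp_force: 0.0
```

```bash
python3 - <<'E'
from h import *
im,d,K,T=snap("wrist","w2"); print(np.round(env.get_obs()['tool_pos'],4))
cv2.imwrite('pics/w2b.png',cv2.resize(im,(800,600),interpolation=cv2.INTER_CUBIC))
E
```

```text
[ 0.5313 -0.1567  0.2216]
```

View pics/w2b.png

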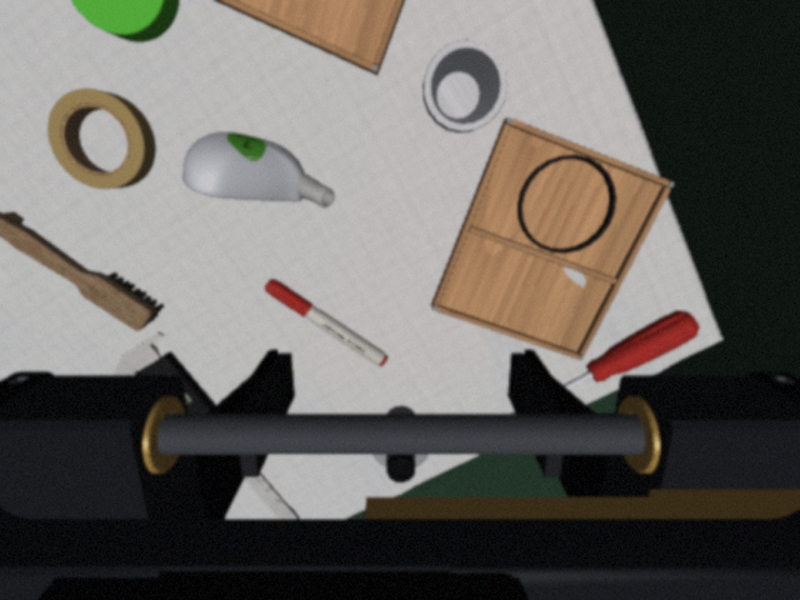

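```bash
python3 - <<'E'
from h import *
im,P=load('w2'); f=.7
def r(u,v,z): return ray('w2',u*f,v*f,z)[:2]
c=np.array([r(507,119,.014),r(671,184,.014),r(581,356,.014),r(433,307,.014)])
print('tray corners',c.round(4).tolist(),'mean',c.mean(0).round(4))
for a,b in ((0,1),(1,2),(2,3),(3,0)): e=c[b]-c[a]; print(np.linalg.norm(e).round(4),np.degrees(np.arctan2(e[1],e[0])).round(1))
m=[r(267,285,.007),r(386,361,.007)];e=m[1]-m[0];print('marker',m,np.mean(m,0),np.linalg.norm(e),np.degrees(np.arctan2(e[1],e[0])))
col=np.array([r(519,203,.02),r(614,204,.02),r(567,155,.02),r(564,251,.02)]);print('collar',col.round(4).tolist())
s=np.array([r(423,87,.045),r(506,86,.045),r(466,40,.045),r(463,131,.045)]);print('sleeve',s.round(4).tolist())
u0,u1,v0,v1=[int(x*f) for x in (165,350,115,225)]
Q=P[v0:v1,u0:u1].reshape(-1,3)
for zt in (.008,.02,.03,.045,.06):
    q=Q[(Q[:,2]>zt)&(Q[:,2]<.1)]; print(zt,len(q),cv2.minAreaRect((q[:,:2]*1000).astype(np.float32)))
b=Q[(Q[:,2]>.008)]
# body: profile along long axis
a=np.radians(-12)
for a in np.radians([-8,-12,-16,-20]):
  ax=np.array([np.cos(a),np.sin(a)]);n=np.array([-ax[1],ax[0]])
  t=b[:,:2]@ax;w=b[:,:2]@n; print(np.degrees(a),[ (round(x,2),*np.round((w[(t>x)&(t<x+.01)].min(),w[(t>x)&(t<x+.01)].max(),b[(t>x)&(t<x+.01),2].max()),3)) for x in np.arange(t.min(),t.max()-.005,.01)])
E
```

```text
tray corners [[0.6124, -0.0436], [0.7458, -0.0909], [0.6931, -0.2394], [0.5601, -0.194]] mean [ 0.6529 -0.142 ]
0.1416 -19.5
0.1577 -109.5
0.1405 161.1
0.1592 70.8
marker [array([ 0.41714331, -0.17688283]), array([ 0.51926181, -0.24819108])] [ 0.46820256 -0.21253695] 0.12455140890371974 -34.92618010148263
collar [[0.6251, -0.1056], [0.7001, -0.106], [0.6588, -0.0695], [0.6649, -0.1437]]
sleeve [[0.5468, -0.0263], [0.6032, -0.0254], [0.5746, 0.0022], [0.5753, -0.0542]]
0.008 3685 ((433.8323669433594, -80.12858581542969), (42.84888458251953, 101.48760223388672), 80.87591552734375)
0.02 3675 ((433.8323669433594, -80.12858581542969), (42.84888458251953, 101.48760223388672), 80.87591552734375)
0.03 3511 ((433.8323669433594, -80.12858581542969), (42.84888458251953, 101.48760223388672), 80.87591552734375)
0.045 2427 ((430.15875244140625, -81.42691040039062), (40.80022048950195, 94.97260284423828), 77.67350006103516)
0.06 1423 ((405.91485595703125, -80.10299682617188), (33.035701751708984, 45.055091857910156), 77.67350006103516)
-8.0 [(np.float64(0.39), np.float64(-0.036), np.float64(-0.002)
[... 2363 characters left out ...]
4(0.07)), (np.float64(0.39), np.float64(0.047), np.float64(0.089), np.float64(0.078)), (np.float64(0.4), np.float64(0.047), np.float64(0.091), np.float64(0.078)), (np.float64(0.41), np.float64(0.048), np.float64(0.092), np.float64(0.076)), (np.float64(0.42), np.float64(0.05), np.float64(0.092), np.float64(0.068)), (np.float64(0.43), np.float64(0.052), np.float64(0.092), np.float64(0.058)), (np.float64(0.44), np.float64(0.054), np.float64(0.089), np.float64(0.046)), (np.float64(0.45), np.float64(0.056), np.float64(0.082), np.float64(0.036)), (np.float64(0.46), np.float64(0.061), np.float64(0.078), np.float64(0.042)), (np.float64(0.47), np.float64(0.062), np.float64(0.076), np.float64(0.046))]
```

>>> arm_command(
  series=[
    [[16, -22, 0], -0.14],
    [[32, -44, 0], -0.28],
    [[48, -66, 0], -0.42],
    [[64, -88, 0], -0.56],
    [[78, -110, 0], -0.7],
  ],
)

```text
time_s: 4.25
tool_pos: [0.4197, -0.0789, 0.2211]
tool_rot: [179.9, 0.0, 130.7]
force: [0.1, 0.3, 0.6]
grip_width: 0.0873
grasp_force: 0.0
```

>>> arm_command(
  series=[
    [[0, 0, 10], -0.14],
    [[0, 0, 20], -0.28],
    [[0, 0, 30], -0.42],
    [[0, 0, 40], -0.56],
    [[0, 0, 50], -0.71],
  ],
)

```text
time_s: 4.75
tool_pos: [0.4207, -0.0795, 0.1708]
tool_rot: [179.9, 0.1, 171.3]
force: [0.1, 0.2, 0.4]
grip_width: 0.0868
grasp_force: 0.0
```

>>> arm_command(
  series=[
    [[0, 0, 0], 0],
    [[0, 0, 0], 0],
    [[0, 0, 0], 0],
    [[0, 0, 0], 0],
    [[0, 0, 0], 0],
  ],
)

```text
time_s: 5.25
tool_pos: [0.4207, -0.0798, 0.1709]
tool_rot: [180.0, 0.0, 170.9]
force: [0.4, 0.7, -0.4]
grip_width: 0.0869
grasp_force: 0.0
```

```bash
python3 - <<'E'
from h import *
im,d,K,T=snap("wrist","w3"); P=cloud(d,K,T); print(env.get_obs()['tool_pos'].round(4))
Q=P[(P[...,2]>.01)&(P[...,2]<.085)&(P[...,0]>.36)&(P[...,0]<.5)&(P[...,1]>-.13)&(P[...,1]<-.03)]
for zt in (.01,.03,.05): q=Q[Q[:,2]>zt];print(len(q),cv2.minAreaRect((q[:,:2]*1000).astype(np.float32)))
s=Q[abs((Q[:,0]-.421))<.01]; print(s[:,1].min(),s[:,1].max())
go(.421,-.078,.027,171)
E
```

```text
[ 0.4206 -0.0799  0.1708]
3305 ((431.03314208984375, -80.44216918945312), (42.053897857666016, 105.36279296875), 79.64620208740234)
3257 ((431.03314208984375, -80.44216918945312), (42.053897857666016, 105.36279296875), 79.64620208740234)
2232 ((409.21429443359375, -78.21149444580078), (37.844669342041016, 58.47703170776367), 77.73644256591797)
-0.10086947252274375 -0.05613299158517237
shift [ -0.    1.9 143.8] turn -0.001 yaw now 170.91412176750933 j7 82.59832576733103
```

View pics/w3.png

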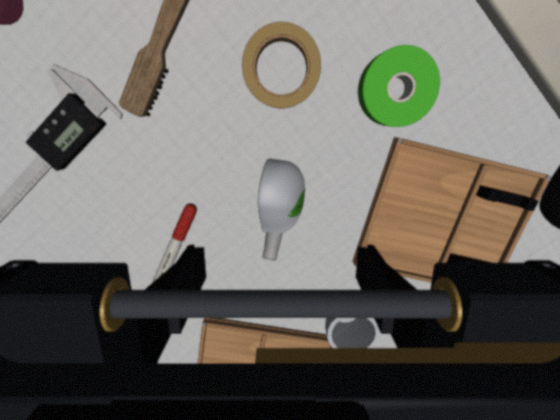

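>>> arm_command(
  series=[
    [[1, 1, 35], 0.02],
    [[1, 2, 70], 0.02],
    [[1, 2, 100], 0.02],
    [[1, 2, 125], 0.02],
    [[1, 2, 144], 0.02],
  ],
)

```text
time_s: 5.8
tool_pos: [0.419, -0.0777, 0.0251]
tool_rot: [-180.0, -0.1, 169.8]
force: [-0.3, 0.9, 0.3]
grip_width: 0.0873
grasp_force: 0.0
```

>>> arm_command(
  series=[
    [[0, 0, 0], 0],
    [[0, 0, 0], 0],
    [[0, 0, 0], 0],
    [[0, 0, 0], 0],
    [[0, 0, 0], 0],
  ],
  grip=1,
  grip_force=25,
)

```text
time_s: 6.3
tool_pos: [0.4205, -0.0776, 0.0274]
tool_rot: [179.9, 0.1, 169.8]
force: [-0.2, -0.1, 0.6]
grip_width: 0.0549
grasp_force: 0.0
```

>>> arm_command(
  series=[
    [[0, 0, 0], 0],
    [[0, 0, 0], 0],
    [[0, 0, -10], 0],
    [[0, 0, -30], 0],
    [[0, 0, -60], 0],
  ],
)

```text
time_s: 6.8
tool_pos: [0.4178, -0.0778, 0.0862]
tool_rot: [-179.9, -0.2, 169.8]
force: [1.1, 0.1, -2.5]
grip_width: 0.0396
grasp_force: 24.8
```

>>> arm_command(
  series=[
    [[0, 0, -20], 0],
    [[0, 0, -30], 0],
    [[0, 0, -30], 0],
    [[0, 0, -30], 0],
    [[0, 0, -30], 0],
  ],
)

```text
time_s: 7.3
tool_pos: [0.4187, -0.0776, 0.1154]
tool_rot: [-180.0, -0.1, 169.8]
force: [-0.1, 0.7, -2.1]
grip_width: 0.0397
grasp_force: 24.8
```

```bash
python3 - <<'E'
from h import *
go(.627,-.178,.12,160.5)
E
```

```text
shift [-222.7  -61.9   -5.1] turn 0.163 yaw now 169.81200037062496 j7 83.25520552662059
```

>>> arm_command(
  series=[
    [[-36, -10, -1], 0.03],
    [[-72, -20, -2], 0.06],
    [[-108, -30, -3], 0.09],
    [[-144, -40, -4], 0.12],
    [[-180, -50, -5], 0.16],
  ],
)

```text
time_s: 7.8
tool_pos: [0.5887, -0.1589, 0.1197]
tool_rot: [-179.9, -0.2, 160.6]
force: [-0.6, 0.3, -1.6]
grip_width: 0.0395
grasp_force: 24.8
```

```bash
python3 - <<'E'
from h import *
go(.627,-.178,.06,160.5)
im,d,K,T=snap("wrist","w4");P=cloud(d,K,T)
Q=P[210:300,200:360].reshape(-1,3);
a=np.load('pics/w4.npz')
# held object in tool coords
o=env.get_obs();Rm=R.from_euler('xyz',o['tool_rot'],degrees=True).as_matrix()
t=(P-o['tool_pos'])@Rm*1000
v,u=np.where((abs(t[...,0])<90)&(abs(t[...,1])<21)&(t[...,2]>-60)&(t[...,2]<45)); p=t[v,u]; print(len(p),p.min(0),p.max(0),cv2.minAreaRect(p[:,:2].astype(np.float32)))
E
```

```text
shift [-42.6  -5.2  59.6] turn 0.002 yaw now 160.61525617330543 j7 95.88613437274688
7747 [-43.25428372 -20.99999462 -51.36921763] [46.97127341 20.99533827  2.13813153] ((1.8603744506835938, -0.002532958984375), (41.995025634765625, 90.22496795654297), 89.99217224121094)
```

View pics/w4.png

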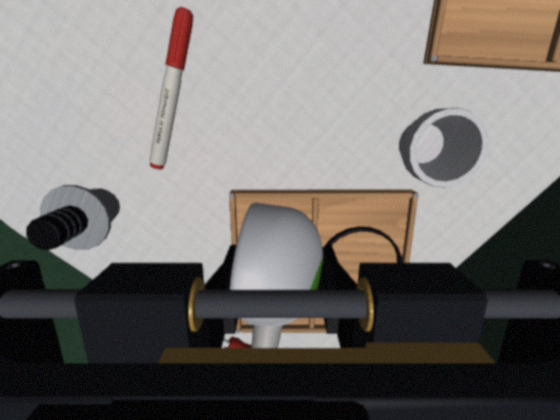

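>>> arm_command(
  series=[
    [[-23, -3, 15], 0],
    [[-45, -5, 30], 0],
    [[-45, -5, 50], 0],
    [[-45, -5, 70], 0],
    [[-45, -5, 78], 0],
  ],
)

```text
time_s: 8.35
tool_pos: [0.6264, -0.1776, 0.0395]
tool_rot: [-179.9, -0.4, 160.7]
force: [-0.1, 0.5, -2.8]
grip_width: 0.0396
grasp_force: 24.8
```

>>> arm_command(
  series=[
    [[0, 0, 2], 0],
    [[0, 0, 4], 0],
    [[0, 0, 5], 0],
    [[0, 0, 6], 0],
    [[0, 0, 7], 0],
  ],
)

```text
time_s: 8.85
tool_pos: [0.6294, -0.1784, 0.0373]
tool_rot: [180.0, 0.1, 160.7]
force: [0.1, -0.2, -2.1]
grip_width: 0.0401
grasp_force: 24.8
```

>>> arm_command(
  series=[
    [[0, 0, 1], 0],
    [[0, 0, 2], 0],
    [[0, 0, 3], 0],
    [[0, 0, 3], 0],
    [[0, 0, 3], 0],
  ],
)

```text
time_s: 9.35
tool_pos: [0.6289, -0.1784, 0.0335]
tool_rot: [180.0, -0.0, 160.6]
force: [0.4, -0.3, -2.8]
grip_width: 0.0395
grasp_force: 24.8
```

>>> arm_command(
  series=[
    [[0, 0, 1], 0],
    [[0, 0, 1], 0],
    [[0, 0, 1], 0],
    [[0, 0, 1], 0],
    [[0, 0, 1], 0],
  ],
)

```text
time_s: 9.85
tool_pos: [0.6291, -0.1785, 0.0331]
tool_rot: [180.0, 0.0, 160.6]
force: [-2.0, 0.3, 4.1]
grip_width: 0.0395
grasp_force: 24.8
```

>>> arm_command(
  series=[
    [[0, 0, 0], 0],
    [[0, 0, 0], 0],
    [[0, 0, 0], 0],
    [[0, 0, 0], 0],
    [[0, 0, 0], 0],
  ],
  grip=-1,
)

```text
time_s: 10.35
tool_pos: [0.6289, -0.1783, 0.0324]
tool_rot: [180.0, 0.0, 160.7]
force: [0.1, -1.0, -0.3]
grip_width: 0.0715
grasp_force: 0.0
```

>>> arm_command(
  series=[
    [[0, 0, 0], 0],
    [[0, 0, 0], 0],
    [[0, 0, 0], 0],
    [[0, 0, -20], 0],
    [[0, 0, -40], 0],
  ],
)

```text
time_s: 10.85
tool_pos: [0.6283, -0.1782, 0.0723]
tool_rot: [-180.0, -0.1, 160.6]
force: [0.7, -0.6, -0.1]
grip_width: 0.0869
grasp_force: 0.0
```

>>> arm_command(
  series=[
    [[0, 0, -40], 0],
    [[0, 0, -80], 0],
    [[0, 0, -110], 0],
    [[0, 0, -140], 0],
    [[0, 0, -140], 0],
  ],
)

```text
time_s: 11.35
tool_pos: [0.6311, -0.1796, 0.2177]
tool_rot: [179.9, 0.5, 160.6]
force: [0.4, -1.8, -0.5]
grip_width: 0.0869
grasp_force: 0.0
```

```bash
python3 - <<'E'
from h import *
go(.575,-.026,.15,160.5)
im,d,K,T=snap("wrist","w5");P=cloud(d,K,T)
Q=P[(P[...,2]>.035)&(P[...,2]<.1)&(abs(P[...,0]-.635)<.08)&(abs(P[...,1]+.18)<.06)]
print(cv2.minAreaRect((Q[:,:2]*1000).astype(np.float32)),Q[:,2].max())
E
```

```text
shift [104.5 126.2  67. ] turn 0.002 yaw now 160.63584220553543 j7 96.17414843084876
((639.807373046875, -183.6057891845703), (41.83463668823242, 105.0017318725586), 68.17455291748047) 0.08427894504055983
```

View pics/w5.png

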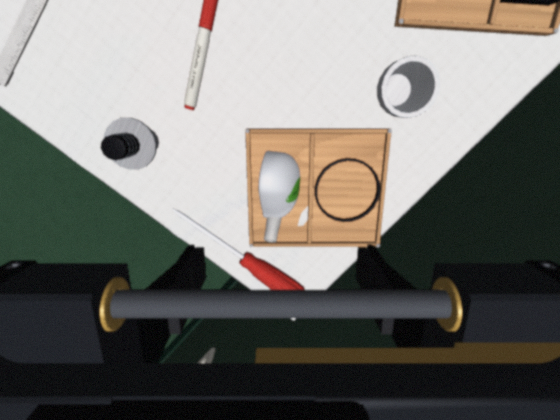

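```bash
python3 - <<'E'
from h import *
im,P=load('w5')
print('collar',ray('w5',347,189.5,.02)); 
def circ(cx,cy,zlo,zhi,r):
    Q=P[(P[...,2]>zlo)&(P[...,2]<zhi)&(np.hypot(P[...,0]-cx,P[...,1]-cy)<r)][:,:2]*1000
    print(len(Q),cv2.minEnclosingCircle(Q.astype(np.float32)))
circ(.575,-.026,.043,.053,.05); circ(.664,-.1065,.0165,.024,.045)
k=ray('w5',118,146,.077);print('knob',k,ray('w5',130,143,.043)); circ(k[0],k[1],.036,.05,.05); circ(k[0],k[1],.07,.085,.05)
c=cv2.resize(im[30:230,370:450],None,fx=1,fy=1)
go(.575,-.026,.15,160.5)
E
```

```text
collar [ 0.66166773 -0.10809045  0.02      ]
1173 ((574.7277221679688, -25.893409729003906), 28.740755081176758)
1 ((639.4569702148438, -79.82443237304688), 9.999999747378752e-05)
knob [ 0.53276065 -0.30549821  0.077     ] [ 0.531835   -0.30997053  0.043     ]
1441 ((532.182373046875, -310.9598388671875), 27.183988571166992)
579 ((532.1832275390625, -310.50885009765625), 12.00476360321045)
shift [103.  126.1  64.7] turn 0.002 yaw now 160.64192233363946 j7 96.18705958360312
```

>>> arm_command(
  series=[
    [[21, 25, 10], 0],
    [[42, 51, 20], 0],
    [[63, 76, 40], 0],
    [[84, 101, 60], 0],
    [[103, 126, 80], 0],
  ],
)

```text
time_s: 11.9
tool_pos: [0.5717, -0.0239, 0.1305]
tool_rot: [-180.0, -0.1, 160.7]
force: [0.8, 0.4, 0.1]
grip_width: 0.0869
grasp_force: 0.0
```

>>> arm_command(
  series=[
    [[0, 0, 20], 0],
    [[0, 0, 20], 0],
    [[0, 0, 20], 0],
    [[0, 0, 20], 0],
    [[0, 0, 20], 0],
  ],
)

```text
time_s: 12.4
tool_pos: [0.5742, -0.0264, 0.1136]
tool_rot: [180.0, 0.1, 160.6]
force: [1.1, 0.6, 0.2]
grip_width: 0.0872
grasp_force: 0.0
```

```bash
python3 - <<'E'
from h import *
go(.5747,-.0259,.029,160.6)
E
```

```text
shift [-0.1  0.6 84.6] turn -0.001 yaw now 160.552830042121 j7 80.75957583011328
```

>>> arm_command(
  series=[
    [[0, 1, 25], 0],
    [[0, 1, 50], 0],
    [[0, 1, 70], 0],
    [[0, 1, 80], 0],
    [[0, 1, 85], 0],
  ],
)

```text
time_s: 12.9
tool_pos: [0.5738, -0.0249, 0.0272]
tool_rot: [-180.0, -0.0, 160.6]
force: [-0.5, -1.3, 0.7]
grip_width: 0.0871
grasp_force: 0.0
```

>>> arm_command(
  series=[
    [[0, 0, 0], 0],
    [[0, 0, 0], 0],
    [[0, 0, 0], 0],
    [[0, 0, 0], 0],
    [[0, 0, 0], 0],
  ],
  grip=1,
  grip_force=20,
)

```text
time_s: 13.4
tool_pos: [0.5742, -0.0245, 0.0282]
tool_rot: [180.0, 0.1, 160.6]
force: [-0.4, 0.1, 1.8]
grip_width: 0.0574
grasp_force: 20.0
```

>>> arm_command(
  series=[
    [[0, 0, 0], 0],
    [[0, 0, 0], 0],
    [[0, 0, -20], 0],
    [[0, 0, -45], 0],
    [[0, 0, -60], 0],
  ],
)

```text
time_s: 13.9
tool_pos: [0.5741, -0.0244, 0.0886]
tool_rot: [180.0, 0.1, 160.6]
force: [-0.4, 0.5, -1.8]
grip_width: 0.0573
grasp_force: 20.0
```

>>> arm_command(
  series=[
    [[0, 0, -10], 0.14],
    [[0, 0, -10], 0.28],
    [[0, 0, -10], 0.42],
    [[0, 0, -10], 0.56],
    [[0, 0, -10], 0.7],
  ],
)

```text
time_s: 14.4
tool_pos: [0.5734, -0.0241, 0.0972]
tool_rot: [-180.0, -0.0, 120.2]
force: [0.1, -0.3, -1.2]
grip_width: 0.0572
grasp_force: 20.0
```

>>> arm_command(
  series=[
    [[0, 0, 0], 0.14],
    [[0, 0, 0], 0.28],
    [[0, 0, 0], 0.42],
    [[0, 0, 0], 0.56],
    [[0, 0, 0], 0.7],
  ],
)

```text
time_s: 14.9
tool_pos: [0.5735, -0.0241, 0.0972]
tool_rot: [-180.0, -0.0, 80.1]
force: [0.3, 0.1, -1.2]
grip_width: 0.0574
grasp_force: 20.0
```

>>> arm_command(
  series=[
    [[0, 0, 0], 0.14],
    [[0, 0, 0], 0.17],
    [[0, 0, 0], 0.17],
    [[0, 0, 0], 0.17],
    [[0, 0, 0], 0.17],
  ],
)

```text
time_s: 15.4
tool_pos: [0.5737, -0.0243, 0.0975]
tool_rot: [-180.0, -0.0, 70.8]
force: [0.7, -0.4, -1.3]
grip_width: 0.0573
grasp_force: 20.0
```

```bash
python3 - <<'E'
from h import *
go(.6625,-.107,.1,70.7)
E
```

```text
shift [-48.9 111.   -2.5] turn 0.001 yaw now 70.77810707408491 j7 -1.2040000544732954
```

>>> arm_command(
  series=[
    [[-16, 37, 0], 0],
    [[-33, 74, 0], 0],
    [[-49, 111, 0], 0],
    [[-49, 111, 0], 0],
    [[-49, 111, 0], 0],
  ],
)

```text
time_s: 15.9
tool_pos: [0.6621, -0.1089, 0.0971]
tool_rot: [-180.0, 0.1, 70.6]
force: [-0.5, 0.5, -1.4]
grip_width: 0.0575
grasp_force: 20.0
```

>>> arm_command(
  series=[
    [[0, 0, 20], 0],
    [[0, 0, 40], 0],
    [[0, 0, 50], 0],
    [[0, 0, 54], 0],
    [[0, 0, 54], 0],
  ],
)

```text
time_s: 16.4
tool_pos: [0.6621, -0.1064, 0.0435]
tool_rot: [-180.0, -0.0, 70.8]
force: [-0.3, -0.6, -1.9]
grip_width: 0.0575
grasp_force: 20.0
```

```bash
python3 - <<'E'
from h import *
go(.6625,-.107,.034,70.7)
E
```

```text
shift [-0.4  0.6  9.5] turn 0.001 yaw now 70.75132115559595 j7 10.080080379311092
```

>>> arm_command(
  series=[
    [[0, 0, 3], 0],
    [[0, 0, 5], 0],
    [[0, 0, 7], 0],
    [[0, 0, 8], 0],
    [[0, 0, 9], 0],
  ],
)

```text
time_s: 16.9
tool_pos: [0.6624, -0.1074, 0.0346]
tool_rot: [180.0, -0.0, 70.7]
force: [-0.6, 0.0, -1.1]
grip_width: 0.0574
grasp_force: 20.0
```

>>> arm_command(
  series=[
    [[0, 0, 0.5], 0],
    [[0, 0, 0.5], 0],
    [[0, 0, 1], 0],
    [[0, 0, 1], 0],
    [[0, 0, 1], 0],
  ],
)

```text
time_s: 17.4
tool_pos: [0.6624, -0.1074, 0.0342]
tool_rot: [180.0, -0.0, 70.7]
force: [-3.0, 1.0, 4.7]
grip_width: 0.0574
grasp_force: 20.0
```

Contact; release, rise and look.

>>> arm_command(
  series=[
    [[0, 0, 0], 0],
    [[0, 0, 0], 0],
    [[0, 0, 0], 0],
    [[0, 0, 0], 0],
    [[0, 0, 0], 0],
  ],
  grip=-1,
)

```text
time_s: 17.9
tool_pos: [0.6623, -0.1073, 0.0334]
tool_rot: [180.0, 0.0, 70.7]
force: [-0.1, 0.2, -0.1]
grip_width: 0.0848
grasp_force: 0.0
```

>>> arm_command(
  series=[
    [[0, 0, -10], 0],
    [[0, 0, -40], 0],
    [[0, 0, -80], 0],
    [[0, 0, -120], 0],
    [[0, 0, -160], 0],
  ],
)

```text
time_s: 18.4
tool_pos: [0.6622, -0.1076, 0.196]
tool_rot: [180.0, -0.0, 70.7]
force: [0.6, 0.6, -0.1]
grip_width: 0.0871
grasp_force: 0.0
```

>>> arm_command(
  series=[
    [[0, 0, 0], 0],
    [[0, 0, 0], 0],
    [[0, 0, 0], 0],
    [[0, 0, 0], 0],
    [[0, 0, 0], 0],
  ],
)

```text
time_s: 18.9
tool_pos: [0.6617, -0.1071, 0.1923]
tool_rot: [-179.9, 0.0, 70.7]
force: [0.5, 0.5, 0.8]
grip_width: 0.0868
grasp_force: 0.0
```

```bash
python3 - <<'E'
from h import *
im,d,K,T=snap("wrist","w6");P=cloud(d,K,T)
Q=P[(P[...,2]>.048)&(P[...,2]<.06)&(np.hypot(P[...,0]-.6625,P[...,1]+.107)<.04)]
print(len(Q),cv2.minEnclosingCircle((Q[:,:2]*1000).astype(np.float32)),np.median(Q[:,2]),env.get_obs()['tool_pos'].round(4))
# plane fit of rim
A=np.c_[Q[:,:2],np.ones(len(Q))];print(np.linalg.lstsq(A,Q[:,2],rcond=None)[0])
go(.5322,-.3107,.15,70.7)
cv2.imwrite('pics/w6c.png',im)
E
```

```text
1055 ((662.490478515625, -107.75214385986328), 28.47757339477539) 0.05408724376509544 [ 0.6619 -0.1072  0.1925]
[0.00209533 0.01194819 0.05339178]
shift [-234.9  -55.    42.7] turn -0.0 yaw now 70.68810110410111 j7 5.879481744834038
```

View pics/w6.png

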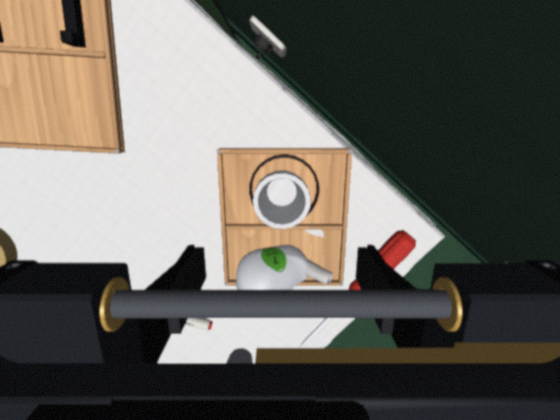

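>>> arm_command(
  series=[
    [[-45, -11, 0], 0],
    [[-90, -22, 0], 0],
    [[-135, -33, 0], 0],
    [[-180, -44, 0], 0],
    [[-222, -55, 10], 0],
  ],
)

```text
time_s: 19.45
tool_pos: [0.5361, -0.301, 0.1844]
tool_rot: [179.9, 0.0, 70.7]
force: [1.1, -0.3, 0.4]
grip_width: 0.0867
grasp_force: 0.0
```

>>> arm_command(
  series=[
    [[-13, 0, 20], 0],
    [[-13, 0, 30], 0],
    [[-13, 0, 30], 0],
    [[-13, 0, 30], 0],
    [[-13, 0, 30], 0],
  ],
)

```text
time_s: 19.95
tool_pos: [0.5343, -0.3095, 0.1541]
tool_rot: [180.0, -0.0, 70.9]
force: [-0.2, -0.7, 0.5]
grip_width: 0.0866
grasp_force: 0.0
```

```bash
python3 - <<'E'
from h import *
im,d,K,T=snap("wrist","w7");P=cloud(d,K,T)
for a,b in ((.036,.05),(.07,.085)):
  Q=P[(P[...,2]>a)&(P[...,2]<b)&(np.hypot(P[...,0]-.532,P[...,1]+.31)<.04)]
  print(len(Q), cv2.minEnclosingCircle((Q[:,:2]*1000).astype(np.float32)) if len(Q) else 0)
go(.5322,-.3107,.054,70.7)
E
```

```text
1807 ((532.401123046875, -311.01263427734375), 27.058897018432617)
704 ((532.87451171875, -310.6100769042969), 11.977160453796387)
shift [ -1.5  -1.6 100.2] turn 0.003 yaw now 70.8483197762996 j7 26.96580755742508
```

>>> arm_command(
  series=[
    [[-1.5, -1.5, 30], 0],
    [[-1.5, -1.5, 60], 0],
    [[-1.5, -1.5, 85], 0],
    [[-1.5, -1.5, 95], 0],
    [[-1.5, -1.5, 100], 0],
  ],
)

```text
time_s: 20.5
tool_pos: [0.5311, -0.3113, 0.0532]
tool_rot: [-180.0, 0.0, 70.7]
force: [0.3, -0.3, 0.3]
grip_width: 0.0869
grasp_force: 0.0
```

>>> arm_command(
  series=[
    [[0, 0, 0], 0],
    [[0, 0, 0], 0],
    [[0, 0, 0], 0],
    [[0, 0, 0], 0],
    [[0, 0, 0], 0],
  ],
  grip=1,
  grip_force=40,
)

```text
time_s: 21.0
tool_pos: [0.5311, -0.312, 0.0541]
tool_rot: [180.0, -0.0, 70.7]
force: [0.1, -0.5, -0.7]
grip_width: 0.0548
grasp_force: 0.0
```

>>> arm_command(
  series=[
    [[0, 0, 0], 0],
    [[0, 0, 0], 0],
    [[0, 0, 0], 0],
    [[0, 0, 0], 0],
    [[0, 0, 0], 0],
  ],
)

```text
time_s: 21.5
tool_pos: [0.5308, -0.3119, 0.0535]
tool_rot: [180.0, -0.0, 70.7]
force: [1.0, -0.9, 0.3]
grip_width: 0.023
grasp_force: 39.9
```

>>> arm_command(
  series=[
    [[0, 0, 0], 0],
    [[0, 0, -20], 0],
    [[0, 0, -50], 0],
    [[0, 0, -80], 0],
    [[0, 0, -110], 0],
  ],
)

```text
time_s: 22.0
tool_pos: [0.5303, -0.3117, 0.1643]
tool_rot: [-179.9, -0.0, 70.7]
force: [0.1, 0.8, -2.2]
grip_width: 0.0232
grasp_force: 39.9
```

```bash
python3 - <<'E'
from h import *
go(.6622,-.1076,.15,70.7)
E
```

```text
shift [236.2  56.9  14.2] turn -0.0 yaw now 70.67852688610266 j7 26.7325767495618
```

>>> arm_command(
  series=[
    [[45, 11, 0], 0],
    [[90, 22, 0], 0],
    [[135, 33, 0], 0],
    [[180, 44, 0], 0],
    [[220, 57, 0], 0],
  ],
)

```text
time_s: 22.5
tool_pos: [0.6581, -0.1201, 0.1632]
tool_rot: [-179.9, -0.1, 70.8]
force: [0.8, 0.6, -1.4]
grip_width: 0.0231
grasp_force: 39.9
```

>>> arm_command(
  series=[
    [[10, 0, 0], 0],
    [[14, 0, 10], 0],
    [[14, 0, 20], 0],
    [[14, 0, 30], 0],
    [[14, 0, 30], 0],
  ],
)

```text
time_s: 23.0
tool_pos: [0.6598, -0.1115, 0.1314]
tool_rot: [-179.8, 0.1, 70.5]
force: [-0.4, -0.8, -0.9]
grip_width: 0.0231
grasp_force: 39.9
```

>>> arm_command(
  series=[
    [[0, 0, 0], 0],
    [[0, 0, 0], 0],
    [[0, 0, 0], 0],
    [[0, 0, 0], 0],
    [[0, 0, 0], 0],
  ],
)

```text
time_s: 23.5
tool_pos: [0.6621, -0.1098, 0.1338]
tool_rot: [180.0, -0.0, 70.7]
force: [-0.4, -0.2, -0.7]
grip_width: 0.023
grasp_force: 39.9
```

```bash
python3 - <<'E'
from h import *
im,d,K,T=snap("wrist","w8");P=cloud(d,K,T)
o=env.get_obs();
go(.6617,-.1091,.0695,70.7)
E
```

```text
shift [ 0.6 -0.6 64.3] turn -0.0 yaw now 70.6973940869595 j7 7.66218814570738
```

View pics/w8.png

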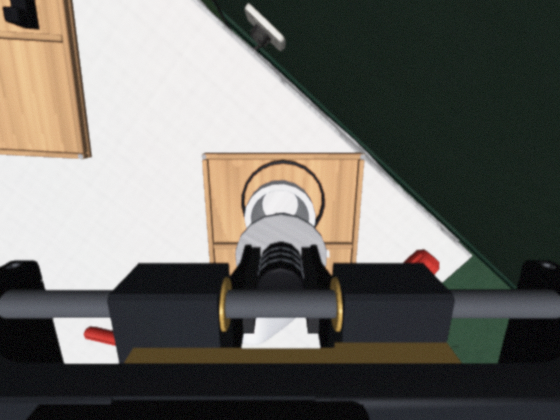

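>>> arm_command(
  series=[
    [[0.5, -0.5, 15], 0],
    [[0.5, -0.5, 30], 0],
    [[0.5, -0.5, 40], 0],
    [[0.5, -0.5, 46], 0],
    [[0.5, -0.5, 50], 0],
  ],
)

```text
time_s: 24.05
tool_pos: [0.6612, -0.1092, 0.0823]
tool_rot: [-179.9, 0.0, 70.7]
force: [0.2, -0.8, -1.8]
grip_width: 0.0232
grasp_force: 39.9
```

>>> arm_command(
  series=[
    [[0, 0, 3], 0],
    [[0, 0, 6], 0],
    [[0, 0, 9], 0],
    [[0, 0, 11], 0],
    [[0, 0, 12], 0],
  ],
)

```text
time_s: 24.55
tool_pos: [0.6617, -0.1092, 0.0715]
tool_rot: [180.0, -0.0, 70.7]
force: [-0.4, 0.0, -1.6]
grip_width: 0.023
grasp_force: 39.9
```

>>> arm_command(
  series=[
    [[0, 0, 0.5], 0],
    [[0, 0, 1], 0],
    [[0, 0, 1.5], 0],
    [[0, 0, 2], 0],
    [[0, 0, 2], 0],
  ],
)

```text
time_s: 25.05
tool_pos: [0.6618, -0.1093, 0.0697]
tool_rot: [180.0, -0.0, 70.7]
force: [0.2, 0.5, -1.1]
grip_width: 0.023
grasp_force: 39.9
```

>>> arm_command(
  series=[
    [[0, 0, 0.5], 0],
    [[0, 0, 0.5], 0],
    [[0, 0, 1], 0],
    [[0, 0, 1], 0],
    [[0, 0, 1], 0],
  ],
)

```text
time_s: 25.55
tool_pos: [0.6619, -0.1093, 0.0695]
tool_rot: [180.0, -0.0, 70.7]
force: [-2.0, 0.5, 6.3]
grip_width: 0.0228
grasp_force: 39.9
```

>>> arm_command(
  series=[
    [[0, 0, 0], 0],
    [[0, 0, 0], 0],
    [[0, 0, 0], 0],
    [[0, 0, 0], 0],
    [[0, 0, 0], 0],
  ],
  grip=-0.2,
)

```text
time_s: 26.05
tool_pos: [0.6617, -0.1092, 0.0684]
tool_rot: [-180.0, -0.0, 70.7]
force: [-0.2, 0.5, -0.7]
grip_width: 0.0502
grasp_force: 0.0
```

>>> arm_command(
  series=[
    [[0, 0, 0], 0],
    [[0, 0, -20], 0],
    [[0, 0, -50], 0],
    [[0, 0, -90], 0],
    [[0, 0, -120], 0],
  ],
)

```text
time_s: 26.55
tool_pos: [0.662, -0.1096, 0.1908]
tool_rot: [179.9, -0.0, 70.7]
force: [-0.5, -0.9, 0.2]
grip_width: 0.0519
grasp_force: 0.0
```

>>> arm_command(
  series=[
    [[0, 0, 0], 0],
    [[0, 0, 0], 0],
    [[0, 0, 0], 0],
    [[0, 0, 0], 0],
    [[0, 0, 0], 0],
  ],
  grip=-1,
)

```text
time_s: 27.05
tool_pos: [0.6612, -0.109, 0.1874]
tool_rot: [-179.9, 0.0, 70.7]
force: [1.3, -0.5, 0.4]
grip_width: 0.0829
grasp_force: 0.0
```

```bash
python3 - <<'E'
from h import *
im,d,K,T=snap("wrist","w9");P=cloud(d,K,T)
for a,b in ((.052,.066),(.087,.105)):
  Q=P[(P[...,2]>a)&(P[...,2]<b)&(np.hypot(P[...,0]-.662,P[...,1]+.1076)<.035)]
  print(len(Q), cv2.minEnclosingCircle((Q[:,:2]*1000).astype(np.float32)),np.median(Q[:,2]),np.percentile(Q[:,2],[5,95]))
go(.47,.17,.2,70.7)
i2,d,K,T=snap("scene","s2");P=cloud(d,K,T);
Q=P[(P[...,2]>.03)&(P[...,2]<.09)&(abs(P[...,0]-.45)<.09)&(abs(P[...,1]-.21)<.08)];print(len(Q),Q.min(0) if len(Q) else 0,Q.max(0))
E
```

```text
1857 ((662.461181640625, -107.8886489868164), 28.46613883972168) 0.0593067308324432 [0.05394692 0.06063348]
611 ((662.551025390625, -107.6937026977539), 11.913712501525879) 0.093237098288355 [0.09045927 0.09437592]
shift [ 200.1 -272.8  -12.1] turn -0.0 yaw now 70.69101635603123 j7 6.200939053542833
444 [0.3601051  0.13007774 0.0301806 ] [0.5399523  0.26122851 0.0731641 ]
```

View pics/w9.png

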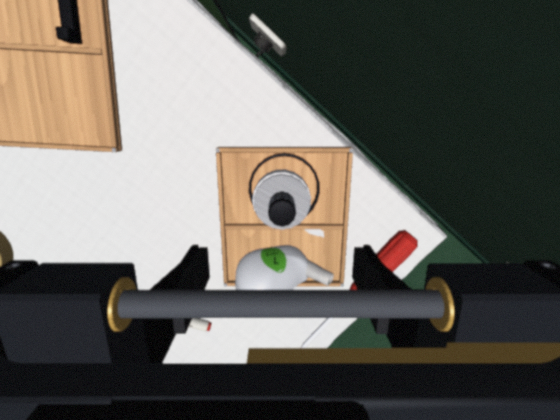

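>>> arm_command(
  series=[
    [[20, -38, -15], 0],
    [[40, -76, -30], 0],
    [[60, -114, -45], 0],
    [[80, -152, -60], 0],
    [[100, -190, -62], 0],
  ],
)

```text
time_s: 27.65
tool_pos: [0.5153, 0.0486, 0.2514]
tool_rot: [179.9, -0.0, 70.6]
force: [-0.1, 0.7, 1.9]
grip_width: 0.0865
grasp_force: 0.0
```

>>> arm_command(
  series=[
    [[20, -38, 0], 0],
    [[40, -75, 0], 0],
    [[46, -85, 0], 0],
    [[46, -85, 0], 0],
    [[46, -85, 0], 0],
  ],
)

```text
time_s: 28.15
tool_pos: [0.4509, 0.1186, 0.2506]
tool_rot: [180.0, -0.0, 70.6]
force: [0.1, -1.2, -0.5]
grip_width: 0.0868
grasp_force: 0.0
```

```bash
python3 - <<'E'
from h import *
im,d,K,T=snap("wrist","w10");P=cloud(d,K,T)
print(env.get_obs()['tool_pos'].round(4))
Q=P[(P[...,2]>.035)&(P[...,2]<.09)&(abs(P[...,0]-.45)<.1)&(abs(P[...,1]-.22)<.09)]
print(len(Q),cv2.minAreaRect((Q[:,:2]*1000).astype(np.float32)),Q[:,2].max())
cv2.imwrite('pics/w10b.png',cv2.resize(im[:260],None,fx=1.4,fy=1.4))
E
```

```text
[0.4513 0.118  0.2506]
3171 ((420.5625305175781, 226.9823760986328), (57.448551177978516, 165.1082763671875), 72.95474243164062) 0.07127484361551567
```

View pics/w10b.png

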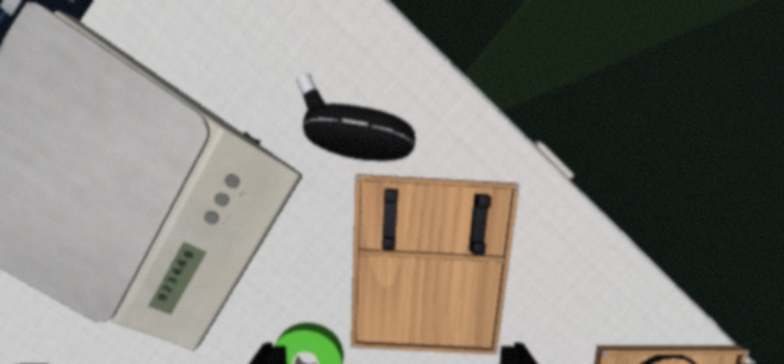

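```bash
python3 - <<'E'
from h import *
im,P=load('w10')
v,u=np.mgrid[:420,:560]; m=(u>205)&(u<305)&(v>40)&(v<120)
for zt in (.012,.03,.045,.06):
  Q=P[m&(P[...,2]>zt)&(P[...,2]<.09)]; print(zt,len(Q),cv2.minAreaRect((Q[:,:2]*1000).astype(np.float32)),Q[:,2].max())
g=im.sum(2)
# body only: drop stub -> pixels v>100/1.4
Q=P[m&(P[...,2]>.02)&(P[...,2]<.09)]
for a in np.radians([-28,-24,-20,-16]):
  ax=np.array([np.cos(a),np.sin(a)]);n=np.array([-ax[1],ax[0]]);t=Q[:,:2]@ax;w=Q[:,:2]@n;print(np.degrees(a).round(),'n,ax',[(*np.round(1000*np.array([x,w[s].min(),w[s].max(),np.median(w[s][Q[s,2]>Q[s,2].max()-.004]),Q[s,2].max()])).astype(int),) for x in np.arange(t.min(),t.max()-.005,.012) for s in [(t>x)&(t<x+.012)]])
c=np.array([ray('w10',x/1.4,y/1.4,.014)[:2] for x,y in ((357,175),(517,184),(496,351),(353,345))]);print(c.round(4).tolist(),c.mean(0))
for a,b in ((0,1),(1,2),(2,3),(3,0)): e=c[b]-c[a]; print(np.linalg.norm(e).round(4),np.degrees(np.arctan2(e[1],e[0])).round(1))
print('rests',[ray('w10',x/1.4,y/1.4,.018)[:2].round(4) for x,y in ((390,219),(481,224))])
E
```

```text
0.012 2827 ((455.1072082519531, 227.5479736328125), (75.0746078491211, 103.15675354003906), 61.45439529418945) 0.07127484361551567
0.03 2390 ((460.14447021484375, 224.50401306152344), (34.38004684448242, 90.76760864257812), 62.0284423828125) 0.07127484361551567
0.045 2044 ((460.02764892578125, 226.13906860351562), (30.93470573425293, 82.4993896484375), 63.74454116821289) 0.07127484361551567
0.06 1252 ((460.4419860839844, 228.06045532226562), (24.178396224975586, 61.728145599365234), 61.73554229736328) 0.07127484361551567
-28.0 n,ax [(np.int64(245), np.int64(406), np.int64(415), np.int64(412), np.int64(39)), (np.int64(257), np.int64(398), np.int64(432), np.int64(417), np.int64(60)), (np.int64(269), np.int64(396), np.int64(429), np.int64(418), np.int64(67)), (np.int64(281), np.int64(395), np.int64(431), np.int64(418), np.int64(71)), (np.int64(293), np.int64(395), np.int64(431), np.int64(418), np.int64(71)), (np.int64(305), np.int64(395), np.int64(431), np.int64(418), np.int64(71)), (np.int64(317), np.int64(395), np.int64(430), np.int64(418), np.int64(68)), (np.int64(329), np.int64(397), np.int64(428), np.int64(418), np.int64(62)), (np.int64(341), np.int64(401), np.int64(423), np.int64(414), np.int64(46))]Traceback (most recent call last):
  File "<stdin>", line 10, in <module>
    return umr_minimum(a, axis, None, out, keepdims, initial, where)
ValueError: zero-size array to reduction operation minimum which has no identity
```

```bash
python3 - <<'E'
from h import *
im,P=load('w10')
c=np.array([ray('w10',x/1.4,y/1.4,.014)[:2] for x,y in ((357,175),(517,184),(496,351),(353,345))]);print(c.round(4).tolist(),c.mean(0))
for a,b in ((0,1),(1,2),(2,3),(3,0)): e=c[b]-c[a]; print(np.linalg.norm(e).round(4),np.degrees(np.arctan2(e[1],e[0])).round(1))
print('rests',[ray('w10',x/1.4,y/1.4,.018)[:2].round(4) for x,y in ((390,219),(481,224))])
S=P[80:160,20:120].reshape(-1,3);print('scale h',np.nanmax(S[:,2]), 'corner',P[int(176/1.4),int(296/1.4)])
go(.459,.225,.15,152)
E
```

```text
[[0.4446, 0.1928], [0.5736, 0.1394], [0.5141, -0.0084], [0.384, 0.0442]] [0.47910564 0.09196988]
0.1396 -22.5
0.1593 -111.9
0.1403 158.0
0.1605 67.8
rests [array([0.4592, 0.148 ]), array([0.5339, 0.1171])]
scale h 0.0601450933375382 corner [0.39633169 0.21018714 0.02369972]
shift [103.5 -28.4 100.6] turn -1.422 yaw now 70.54808154362794 j7 -45.74400753499642
```

>>> arm_command(
  series=[
    [[21, -6, 10], -0.14],
    [[42, -12, 20], -0.28],
    [[63, -18, 30], -0.42],
    [[84, -24, 40], -0.56],
    [[104, -28, 50], -0.7],
  ],
  grip=-0.5,
)

```text
time_s: 28.7
tool_pos: [0.4598, 0.2263, 0.2003]
tool_rot: [180.0, 0.1, 111.0]
force: [0.8, -0.2, -0.1]
grip_width: 0.0658
grasp_force: 0.0
```

>>> arm_command(
  series=[
    [[0, 0, 10], -0.14],
    [[0, 0, 20], -0.28],
    [[0, 0, 30], -0.42],
    [[0, 0, 40], -0.56],
    [[0, 0, 50], -0.72],
  ],
)

```text
time_s: 29.2
tool_pos: [0.4599, 0.2251, 0.1501]
tool_rot: [-179.9, 0.1, 151.6]
force: [0.2, 0.2, 0.4]
grip_width: 0.0652
grasp_force: 0.0
```

>>> arm_command(
  series=[
    [[0, 0, 0], 0],
    [[0, 0, 0], 0],
    [[0, 0, 0], 0],
    [[0, 0, 0], 0],
    [[0, 0, 0], 0],
  ],
)

```text
time_s: 29.7
tool_pos: [0.4587, 0.227, 0.151]
tool_rot: [180.0, 0.0, 151.4]
force: [0.0, 0.1, 0.1]
grip_width: 0.0656
grasp_force: 0.0
```

```bash
python3 - <<'E'
from h import *
im,d,K,T=snap("wrist","w11");P=cloud(d,K,T)
Q=P[(P[...,2]>.03)&(P[...,2]<.09)&(np.hypot(P[...,0]-.46,P[...,1]-.225)<.06)]
print(len(Q),cv2.minAreaRect((Q[:,:2]*1000).astype(np.float32)),Q[:,2].max())
o=env.get_obs();Rm=R.from_euler('xyz',o['tool_rot'],degrees=True).as_matrix();t=(Q-o['tool_pos'])@Rm*1000
s=t[abs(t[:,0])<10];print('y range',s[:,1].min(),s[:,1].max(),'x',t[:,0].min(),t[:,0].max())
go(.459,.225,.028,152)
E
```

```text
3211 ((457.57281494140625, 225.83274841308594), (34.21197509765625, 87.04547882080078), 61.91117477416992) 0.07069125695175213
y range -18.739915941388578 15.344006953056269 x -43.24277604127396 43.84601887536004
shift [ -1.3  -1.7 122.9] turn -0.01 yaw now 151.44380881901077 j7 37.7720522409606
```

View pics/w11.png

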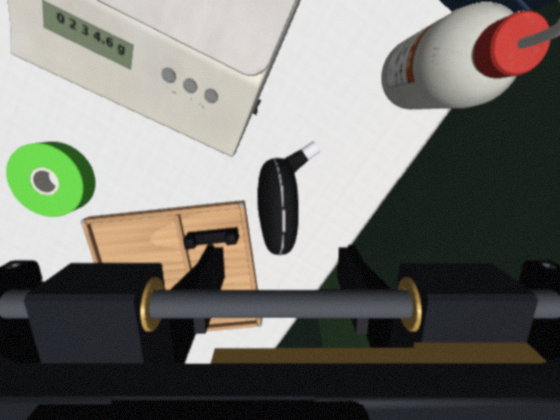

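>>> arm_command(
  series=[
    [[-1, -2, 30], -0.01],
    [[-1, -2, 60], -0.01],
    [[-1, -2, 90], -0.01],
    [[-1, -2, 112], -0.01],
    [[-1, -2, 123], -0.01],
  ],
)

```text
time_s: 30.25
tool_pos: [0.4572, 0.2241, 0.0258]
tool_rot: [-179.8, -0.0, 152.0]
force: [-1.4, 0.3, -0.1]
grip_width: 0.0653
grasp_force: 0.0
```

>>> arm_command(
  series=[
    [[0, 0, 0], 0],
    [[0, 0, 0], 0],
    [[0, 0, 0], 0],
    [[0, 0, 0], 0],
    [[0, 0, 0], 0],
  ],
  grip=1,
  grip_force=25,
)

```text
time_s: 30.75
tool_pos: [0.4588, 0.2251, 0.0284]
tool_rot: [179.9, 0.0, 152.1]
force: [-0.6, 0.1, 2.4]
grip_width: 0.0344
grasp_force: 24.6
```

>>> arm_command(
  series=[
    [[0, 0, 0], 0],
    [[0, 0, 0], 0],
    [[0, 0, 0], 0],
    [[0, 0, 0], 0],
    [[0, 0, 0], 0],
  ],
)

```text
time_s: 31.25
tool_pos: [0.4588, 0.2252, 0.0284]
tool_rot: [179.9, 0.0, 152.1]
force: [-0.7, 0.1, 6.4]
grip_width: 0.0345
grasp_force: 24.8
```

>>> arm_command(
  series=[
    [[0, 0, -10], 0],
    [[0, 0, -30], 0],
    [[0, 0, -60], 0],
    [[0, 0, -90], 0],
    [[0, 0, -90], 0],
  ],
)

```text
time_s: 31.75
tool_pos: [0.4606, 0.2256, 0.1211]
tool_rot: [179.6, 0.1, 152.0]
force: [0.5, 0.3, -2.2]
grip_width: 0.0342
grasp_force: 24.1
```

```bash
python3 - <<'E'
from h import *
go(.467,.051,.12,157.8)
im,d,K,T=snap("wrist","w12")
E
```

```text
shift [ -87.5 -151.3    0.3] turn -0.101 yaw now 152.0348253803864 j7 41.193978471786224
```

View pics/w12.png

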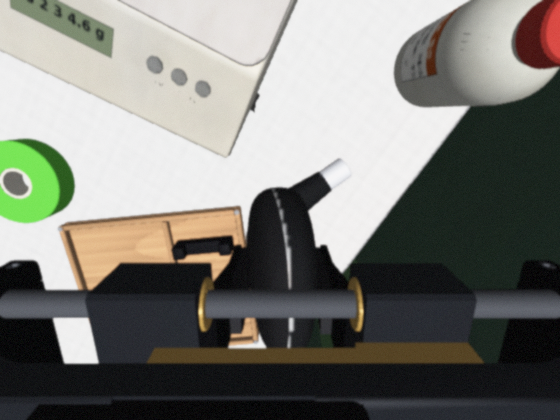

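>>> arm_command(
  series=[
    [[-22, -38, 0], -0.025],
    [[-44, -76, 0], -0.05],
    [[-66, -114, 0], -0.075],
    [[-88, -151, 0], -0.1],
    [[-88, -151, 0], -0.1],
  ],
)

```text
time_s: 32.3
tool_pos: [0.464, 0.0433, 0.1163]
tool_rot: [-179.9, -0.1, 157.3]
force: [0.1, 0.4, -2.2]
grip_width: 0.0339
grasp_force: 24.1
```

>>> arm_command(
  series=[
    [[0, 0, 20], 0],
    [[0, 0, 40], 0],
    [[0, 0, 60], 0],
    [[0, 0, 70], 0],
    [[0, 0, 76], 0],
  ],
)

```text
time_s: 32.8
tool_pos: [0.4633, 0.0497, 0.0395]
tool_rot: [-179.8, -0.1, 157.8]
force: [1.0, -0.1, -2.0]
grip_width: 0.0337
grasp_force: 24.1
```

>>> arm_command(
  series=[
    [[0, 0, 0], 0],
    [[0, 0, 0], 0],
    [[0, 0, 0], 0],
    [[0, 0, 0], 0],
    [[0, 0, 0], 0],
  ],
)

```text
time_s: 33.3
tool_pos: [0.4656, 0.0503, 0.042]
tool_rot: [179.9, 0.0, 157.8]
force: [-0.2, -0.2, -0.9]
grip_width: 0.0339
grasp_force: 24.1
```

```bash
python3 - <<'E'
from h import *
go(.467,.051,.0345,157.8)
E
```

```text
shift [-1.   1.2  7.5] turn -0.0 yaw now 157.79181753326188 j7 71.3070533732077
```

>>> arm_command(
  series=[
    [[-1, 1, 2], 0],
    [[-1, 1, 4], 0],
    [[-1, 1, 5], 0],
    [[-1, 1, 6], 0],
    [[-1, 1, 6], 0],
  ],
)

```text
time_s: 33.8
tool_pos: [0.4664, 0.0505, 0.0354]
tool_rot: [-180.0, -0.0, 157.8]
force: [0.1, 0.2, -2.2]
grip_width: 0.0339
grasp_force: 24.1
```

>>> arm_command(
  series=[
    [[0, 0, 0.5], 0],
    [[0, 0, 1], 0],
    [[0, 0, 1.5], 0],
    [[0, 0, 1.5], 0],
    [[0, 0, 1.5], 0],
  ],
)

```text
time_s: 34.3
tool_pos: [0.4667, 0.0506, 0.0344]
tool_rot: [180.0, -0.0, 157.8]
force: [-2.1, -0.6, 6.0]
grip_width: 0.0342
grasp_force: 24.9
```

>>> arm_command(
  series=[
    [[0, 0, 0], 0],
    [[0, 0, 0], 0],
    [[0, 0, 0], 0],
    [[0, 0, 0], 0],
    [[0, 0, 0], 0],
  ],
  grip=-0.5,
)

```text
time_s: 34.8
tool_pos: [0.4666, 0.0506, 0.034]
tool_rot: [180.0, 0.0, 157.8]
force: [0.2, -0.5, -0.8]
grip_width: 0.0629
grasp_force: 0.0
```

>>> arm_command(
  series=[
    [[0, 0, 0], 0],
    [[0, 0, -10], 0],
    [[0, 0, -40], 0],
    [[0, 0, -80], 0],
    [[0, 0, -120], 0],
  ],
)

```text
time_s: 35.3
tool_pos: [0.4664, 0.0495, 0.1554]
tool_rot: [-179.9, 0.0, 157.7]
force: [-0.8, 2.3, 0.2]
grip_width: 0.065
grasp_force: 0.0
```

>>> arm_command(
  series=[
    [[0, 0, -40], 0],
    [[0, 0, -40], 0],
    [[0, 0, -40], 0],
    [[0, 0, -40], 0],
    [[0, 0, -40], 0],
  ],
)

```text
time_s: 35.8
tool_pos: [0.4657, 0.0501, 0.1928]
tool_rot: [-179.9, -0.1, 157.8]
force: [0.3, -0.0, 0.1]
grip_width: 0.0653
grasp_force: 0.0
```

```bash
python3 - <<'E'
from h import *
im,d,K,T=snap("wrist","w13");P=cloud(d,K,T)
a=np.radians(67.8);Rt=np.array([[np.cos(a),np.sin(a)],[-np.sin(a),np.cos(a)]])
q=(P[...,:2]-[.479,.0915])@Rt.T
m=(P[...,2]>.022)&(P[...,2]<.09)&(abs(q[...,0]+.035)<.06)&(abs(q[...,1])<.085)
print('tray-frame',q[m].min(0),q[m].max(0),P[m][:,2].max())
for z0,z1 in ((.022,.035),(.035,.05),(.05,.065),(.065,.09)):
  s=m&(P[...,2]>z0)&(P[...,2]<z1); print(z0,s.sum(),q[s].min(0).round(3),q[s].max(0).round(3))
Q=P[m&(P[...,2]>.036)];print(cv2.minAreaRect((Q[:,:2]*1000).astype(np.float32)))
# marker
mm=[ray('w2',267*.7,285*.7,.007),ray('w2',386*.7,361*.7,.007)]
go(.468,-.2125,.2,55.1)
E
```

```text
tray-frame [-0.09494658 -0.04711136] [0.02494866 0.08425497] 0.07697878043717293
0.022 474 [-0.095 -0.045] [0.025 0.084]
0.035 335 [-0.059 -0.047] [-0.027  0.041]
0.05 839 [-0.056 -0.045] [-0.024  0.038]
0.065 1424 [-0.051 -0.035] [-0.026  0.028]
((466.2875671386719, 51.899688720703125), (34.44361114501953, 87.98780059814453), 66.85127258300781)
shift [-101.5 -242.2   -6.6] turn -1.35 yaw now 157.75698813200452 j7 50.70993903365109
```

>>> arm_command(
  series=[
    [[-17, -41, 0], 0.04],
    [[-34, -82, 0], 0.08],
    [[-51, -123, 0], 0.12],
    [[-68, -164, 0], 0.16],
    [[-85, -203, 0], 0.22],
  ],
)

```text
time_s: 36.35
tool_pos: [0.468, -0.171, 0.1937]
tool_rot: [179.9, -0.0, 145.1]
force: [-0.3, 0.1, -0.4]
grip_width: 0.0652
grasp_force: 0.0
```

>>> arm_command(
  series=[
    [[-8, -41, 10], 0],
    [[-8, -41, 25], 0],
    [[-8, -41, 40], 0],
    [[-8, -41, 40], 0],
    [[-8, -41, 40], 0],
  ],
)

```text
time_s: 36.85
tool_pos: [0.4511, -0.2079, 0.1537]
tool_rot: [-179.9, -0.1, 145.2]
force: [0.3, -0.1, 0.0]
grip_width: 0.0651
grasp_force: 0.0
```

```bash
python3 - <<'E'
from h import *
im,d,K,T=snap("wrist","w14");P=cloud(d,K,T)
hs=cv2.cvtColor(im,cv2.COLOR_BGR2HSV)
m=(P[...,2]>.006)&(P[...,2]<.03)&(np.hypot(P[...,0]-.468,P[...,1]+.2125)<.08)
n,l,st,_=cv2.connectedComponentsWithStats(m.astype(np.uint8)); k=1+st[1:,4].argmax()
Q=P[l==k];print(st[k],cv2.minAreaRect((Q[:,:2]*1000).astype(np.float32)),Q[:,2].max())
c=cv2.minAreaRect((Q[:,:2]*1000).astype(np.float32))[0]
go(c[0]/1000,c[1]/1000,.012,145.1)
E
```

```text
[ 280  151   17  120 1605] ((467.4112243652344, -211.28353881835938), (14.295042037963867, 125.01802062988281), 53.64072036743164) 0.018564982204242242
shift [-14.8   6.3 142.2] turn 0.001 yaw now 145.18522020129768 j7 81.63340434816011
```

>>> arm_command(
  series=[
    [[-15, 6, 30], 0.015],
    [[-15, 6, 65], 0.015],
    [[-15, 6, 100], 0.015],
    [[-15, 6, 125], 0.015],
    [[-15, 6, 132], 0.015],
  ],
)

```text
time_s: 37.4
tool_pos: [0.4663, -0.2103, 0.0203]
tool_rot: [-179.9, -0.2, 144.4]
force: [-0.7, -0.3, -0.4]
grip_width: 0.0651
grasp_force: 0.0
```

>>> arm_command(
  series=[
    [[0, 0, 4], 0],
    [[0, 0, 8], 0],
    [[0, 0, 10], 0],
    [[0, 0, 10], 0],
    [[0, 0, 10], 0],
  ],
)

```text
time_s: 37.9
tool_pos: [0.468, -0.2114, 0.0127]
tool_rot: [179.9, 0.1, 144.3]
force: [0.3, 1.5, 0.4]
grip_width: 0.0648
grasp_force: 0.0
```

>>> arm_command(
  series=[
    [[0, 0, 0], 0],
    [[0, 0, 0], 0],
    [[0, 0, 0], 0],
    [[0, 0, 0], 0],
    [[0, 0, 0], 0],
  ],
  grip=1,
  grip_force=12,
)

```text
time_s: 38.4
tool_pos: [0.4674, -0.2114, 0.012]
tool_rot: [180.0, 0.0, 144.3]
force: [0.6, -0.1, 0.1]
grip_width: 0.0332
grasp_force: 0.0
```

>>> arm_command(
  series=[
    [[0, 0, 0], 0],
    [[0, 0, 0], 0],
    [[0, 0, 0], 0],
    [[0, 0, 0], 0],
    [[0, 0, 0], 0],
  ],
)

```text
time_s: 38.9
tool_pos: [0.4674, -0.2114, 0.012]
tool_rot: [180.0, 0.0, 144.3]
force: [0.2, 0.3, 0.3]
grip_width: 0.014
grasp_force: 12.0
```

>>> arm_command(
  series=[
    [[0, 0, 0], 0],
    [[0, 0, -20], 0],
    [[0, 0, -60], 0],
    [[0, 0, -100], 0],
    [[0, 0, -130], 0],
  ],
)

```text
time_s: 39.4
tool_pos: [0.4677, -0.212, 0.144]
tool_rot: [180.0, 0.1, 144.3]
force: [0.7, 0.2, -0.1]
grip_width: 0.0143
grasp_force: 12.0
```

```bash
python3 - <<'E'
from h import *
go(.4963,.1331,.14,157.8)
E
```

```text
shift [178.3 296.9   3.7] turn -0.236 yaw now 144.26915661256336 j7 85.5265442009942
```

>>> arm_command(
  series=[
    [[22, 37, 0], -0.03],
    [[44, 74, 0], -0.06],
    [[66, 111, 0], -0.09],
    [[88, 148, 0], -0.12],
    [[110, 185, 0], -0.15],
  ],
)

```text
time_s: 39.9
tool_pos: [0.4859, 0.005, 0.1424]
tool_rot: [179.9, -0.0, 153.0]
force: [0.6, -0.8, -0.0]
grip_width: 0.0141
grasp_force: 12.0
```

```bash
python3 - <<'E'
from h import *
go(.4963,.1331,.14,157.8)
E
```

```text
shift [ 48.9 118.9   2.6] turn -0.084 yaw now 152.98467082810387 j7 61.51978635900129
```

>>> arm_command(
  series=[
    [[16, 40, 0], -0.03],
    [[33, 79, 0], -0.06],
    [[49, 117, 0], -0.085],
    [[49, 117, 0], -0.085],
    [[49, 117, 0], -0.085],
  ],
)

```text
time_s: 40.4
tool_pos: [0.4954, 0.1302, 0.1418]
tool_rot: [-179.9, 0.0, 157.9]
force: [0.6, -0.3, -1.2]
grip_width: 0.0143
grasp_force: 12.0
```

>>> arm_command(
  series=[
    [[0, 0, 20], 0],
    [[0, 0, 40], 0],
    [[0, 0, 60], 0],
    [[0, 0, 75], 0],
    [[0, 0, 75], 0],
  ],
)

```text
time_s: 40.9
tool_pos: [0.4942, 0.1277, 0.0654]
tool_rot: [-179.8, -0.1, 157.7]
force: [-0.3, 0.2, 0.0]
grip_width: 0.0141
grasp_force: 12.0
```

```bash
python3 - <<'E'
from h import *
im,d,K,T=snap("wrist","w15");P=cloud(d,K,T)
o=env.get_obs();go(.4963,.1331,.03,157.8)
# rests tips seen below/beside marker
a=np.radians(67.8);Rt=np.array([[np.cos(a),np.sin(a)],[-np.sin(a),np.cos(a)]])
q=(P[...,:2]-[.479,.0915])@Rt.T
z=P[...,2]
m=(z>.021)&(z<.035)&(abs(q[...,0]-.0455)<.03)&(abs(abs(q[...,1])-.04)<.012)
for s in (1,-1):
  p=q[m&(q[...,1]*s>0)]; print('rest',s,len(p),p.min(0) if len(p) else '',p.max(0) if len(p) else '')
m=(z>.04)&(z<.085)&(abs(q[...,0]-.0455)<.02)&(abs(q[...,1])<.08); p=q[m]; print('marker',len(p),p.min(0),p.max(0),np.percentile(z[m],[5,50,95]))
E
```

```text
shift [ 0.8  5.  36.6] turn -0.002 yaw now 157.67133978822918 j7 62.181799418844115
rest 1 683 [0.01925477 0.03474092] [0.07097258 0.04672861]
rest -1 0  
marker 5021 [ 0.02550713 -0.05597884] [0.05668064 0.06202681] [0.06240135 0.06702819 0.0798363 ]
```

>>> arm_command(
  series=[
    [[0.5, 2, 5], 0],
    [[1, 5, 12], 0],
    [[1, 5, 20], 0],
    [[1, 5, 27], 0],
    [[1, 5, 33], 0],
  ],
)

```text
time_s: 41.45
tool_pos: [0.4963, 0.1345, 0.0333]
tool_rot: [-180.0, -0.0, 157.8]
force: [-0.1, -0.6, -0.5]
grip_width: 0.0141
grasp_force: 12.0
```

>>> arm_command(
  series=[
    [[0, 0, 0], 0],
    [[0, 0, 0], 0],
    [[0, 0, 0], 0],
    [[0, 0, 0], 0],
    [[0, 0, 0], 0],
  ],
)

```text
time_s: 41.95
tool_pos: [0.4968, 0.1347, 0.0343]
tool_rot: [180.0, 0.0, 157.8]
force: [-0.0, 1.1, 0.1]
grip_width: 0.0142
grasp_force: 12.0
```

```bash
python3 - <<'E'
from h import *
go(.4963,.1331,.03,157.8)
E
```

```text
shift [-0.2 -1.6  4.3] turn -0.0 yaw now 157.78392998340524 j7 64.59401952138472
```

>>> arm_command(
  series=[
    [[0, -1, 1], 0],
    [[0, -1, 2], 0],
    [[0, -1, 3], 0],
    [[0, -1, 4], 0],
    [[0, -1, 4], 0],
  ],
)

```text
time_s: 42.45
tool_pos: [0.4962, 0.1336, 0.0301]
tool_rot: [-180.0, -0.0, 157.8]
force: [1.1, 0.9, 0.6]
grip_width: 0.0143
grasp_force: 12.0
```

>>> arm_command(
  series=[
    [[0, 0, 0.5], 0],
    [[0, 0, 0.5], 0],
    [[0, 0, 0.5], 0],
    [[0, 0, 0.5], 0],
    [[0, 0, 0.5], 0],
  ],
)

```text
time_s: 42.95
tool_pos: [0.4963, 0.1336, 0.03]
tool_rot: [180.0, -0.0, 157.8]
force: [-1.7, 0.3, 5.5]
grip_width: 0.0145
grasp_force: 12.0
```

Contact; release and retreat, then verify numerically.

>>> arm_command(
  series=[
    [[0, 0, 0], 0],
    [[0, 0, 0], 0],
    [[0, 0, 0], 0],
    [[0, 0, 0], 0],
    [[0, 0, 0], 0],
  ],
  grip=0.2,
)

```text
time_s: 43.45
tool_pos: [0.4962, 0.1336, 0.0295]
tool_rot: [180.0, 0.0, 157.8]
force: [0.4, -0.1, 0.1]
grip_width: 0.0342
grasp_force: 0.0
```

>>> arm_command(
  series=[
    [[0, 0, 0], 0],
    [[0, 0, -10], 0],
    [[0, 0, -40], 0],
    [[0, 0, -80], 0],
    [[0, 0, -120], 0],
  ],
)

```text
time_s: 43.95
tool_pos: [0.496, 0.133, 0.1512]
tool_rot: [-180.0, 0.0, 157.7]
force: [0.5, 1.2, -0.3]
grip_width: 0.0351
grasp_force: 0.0
```

>>> arm_command(
  series=[
    [[-20, -20, -40], 0],
    [[-40, -40, -80], 0],
    [[-60, -60, -120], 0],
    [[-60, -60, -120], 0],
    [[-60, -60, -120], 0],
  ],
)

```text
time_s: 44.45
tool_pos: [0.5296, 0.0546, 0.2707]
tool_rot: [179.9, 0.1, 157.7]
force: [0.1, 1.2, -0.4]
grip_width: 0.0347
grasp_force: 0.0
```

>>> arm_command(
  series=[
    [[0, 0, 0], 0],
    [[0, 0, 0], 0],
    [[0, 0, 0], 0],
    [[0, 0, 0], 0],
    [[0, 0, 0], 0],
  ],
)

```text
time_s: 44.95
tool_pos: [0.5288, 0.0556, 0.2692]
tool_rot: [-180.0, -0.0, 157.8]
force: [-0.1, 0.9, -0.4]
grip_width: 0.0346
grasp_force: 0.0
```

```bash
python3 - <<'E'
from h import *
im,d,K,T=snap("wrist","w16");P=cloud(d,K,T);z=P[...,2]
def fr(c,deg):
  a=np.radians(deg);Rt=np.array([[np.cos(a),np.sin(a)],[-np.sin(a),np.cos(a)]]);return (P[...,:2]-c)@Rt.T
q=fr([.479,.0915],67.8)
def rep(n,m):
  if m.sum()<5: print(n,m.sum());return
  p=q[m];r=cv2.minAreaRect((p*1000).astype(np.float32));print(n,m.sum(),p.min(0).round(3),p.max(0).round(3),[np.round(x,1) for x in r],np.percentile(z[m],[2,50,98]).round(4))
bright=im.max(2)>90
rep('marker',(z>.023)&(z<.045)&(abs(q[...,0]-.0455)<.016)&(abs(q[...,1])<.075)&bright)
rep('mk+y',(z>.023)&(z<.045)&(abs(q[...,0]-.0455)<.012)&(abs(q[...,1]-.054)<.006))
rep('mk-y',(z>.023)&(z<.045)&(abs(q[...,0]-.0455)<.012)&(abs(q[...,1]+.054)<.006))
rep('hyb',(z>.036)&(z<.09)&(abs(q[...,0]+.033)<.05)&(abs(q[...,1])<.07))
rep('stub',(z>.02)&(z<.06)&(q[...,0]>-.02)&(q[...,0]<.022)&(abs(q[...,1])<.07))
q=fr([.652,-.1415],70.6)
rep('iron',(z>.02)&(z<.095)&(abs(q[...,0]+.043)<.034)&(abs(q[...,1])<.07))
rep('plugflange',(z>.05)&(z<.068)&(abs(q[...,0]-.037)<.035)&(abs(q[...,1])<.036))
rep('knob',(z>.085)&(z<.105)&(abs(q[...,0]-.037)<.035)&(abs(q[...,1])<.036))
o=env.get_obs();print(o['time_s'],o['grip_width'])
E
```

```text
marker 1149 [ 0.038 -0.062] [0.061 0.062] [array([48.5,  0. ]), array([ 22. , 124.7]), np.float64(1.4)] [0.0264 0.0313 0.0351]
mk+y 127 [0.038 0.048] [0.053 0.06 ] [array([45.5, 54. ]), array([14.3, 11.8]), np.float64(0.8)] [0.0265 0.0315 0.0357]
mk-y 94 [ 0.039 -0.06 ] [ 0.052 -0.048] [array([ 45.4, -54.1]), array([13.2, 11.5]), np.float64(1.0)] [0.0264 0.0313 0.0335]
hyb 1912 [-0.059 -0.049] [-0.024  0.04 ] [array([-41.6,  -4.8]), array([89.3, 34.5]), np.float64(89.8)] [0.0409 0.0668 0.0757]
stub 149 [-0.02  -0.044] [0.022 0.051] [array([1. , 3.3]), array([41.9, 95.1]), np.float64(0.0)] [0.02   0.0223 0.0284]
iron 0
plugflange 0
knob 0
45.0 0.03471005057240934
```

```bash
python3 -c "
from h import *
print(env.sign_off())"
```

```text
the job is handed in; nothing more can be done
None
```

I handed the job in at about 45 s with both kits made up: iron head, sleeve and fully seated plug in the collar tray, then hybrid head and marker in the other; the hybrid tray was measured at the end, the iron tray last seen in order just after the plug was seated.

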